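# Shut the child-safe match keeper past its spring catch

## Task

Shut the sliding lid of the wooden match keeper using only a fingertip, gripping and lifting nothing: press down the steel thumb bar that sticks out behind the lid, and while holding it down push the lid by its raised back edge over the two catch pins until it is fully closed. Then take the hand away, so that the pins spring up behind the lid and lock it. Do not shove the keeper about or disturb the small things standing round it.

Things in the scene. Friction and masses are not known exactly. Their poses are not given: they have to be found in the camera images.
- match_case: match keeper: low loose wooden case on the worktop, 316 x 150 x 63 mm, 2.6 kg. Origin on its underside, middle line; +x = the way the lid slides shut, z up. Spans x = -160 (open back end) to +156 mm (end wall). Compartment with a matchbox at x = 44 to 142. Side walls with lips, y = +-53 to +-75 mm, tops at z = 63. Between them at the back a flat deck, top at z = 30 mm.
- case_lid (a joint): travel of the sliding wooden lid along the case's +x, m: 0 = fully open, 0.138 = fully shut. Starts between 0 and 0.016; at 0.020 its front edge meets the catch pins, which stop it unless pressed down. Takes about 2 N to slide. Lid 100 mm long, 118 wide, underside at z = 46, top at z = 56 mm of the case; captive under the lips.
- lid_back (a point): middle of the lid's upright back face, the face to push; moves with the lid, at x = -100 mm + travel, z = 57 mm of the case. The face is 90 mm wide and rises from z = 46 to z = 68 mm (a raised edge 10 mm thick).
- catch_bar (a joint): how far the spring catch is pressed down, m: 0 = up, 0.010 = on its stop. One steel piece moving straight down: thumb bar 28 mm wide on the case's middle line from x = -152 to +40 mm, running under the lid, top at z = 44 up, 34 fully down; and two pins. The lid clears the pins when it is down 6 mm or more. Spring: 3 N to start, 7 N fully down.
- bar_tail (a point): the place to press: top face of the thumb bar, middle line, x = -126 mm of the case, behind the lid; moves down with the bar. Bare bar behind the lid: from x = -152 mm to the lid's back face. A fingertip on the bar can follow the lid all the way.
- catch_pins (a point): midway between the tops of the two upright catch pins (12 mm diameter, 52 mm high when up, at x = 26, y = +-46 mm of the case, 80 mm clear between them). While the lid is over them its underside keeps them down; once it is fully shut (back face at x = 38 mm) they come up behind it, with 6 mm of play, as soon as the bar is let go.
- spice_jar: bystander beside the keeper: spice jar with a red lid, 45 mm in diameter, 106 mm tall, origin under its middle
- salt: bystander beside the keeper: glass salt shaker, 44 mm in diameter, 90 mm tall, origin under its middle
- flat_tin: bystander beside the keeper: flat round white tin, 90 mm in diameter, 32 mm tall, origin under its middle
- timer: bystander beside the keeper: round egg timer, 61 mm wide, 44 mm tall, origin under its middle
- cell: bystander beside the keeper: battery standing on end, 15 mm in diameter, 50 mm tall, origin under its middle

How it is judged:
On the way, in this order (a step that is already met when the one before it is completed fails the run):
1. the thumb bar is pressed down by the fingers while the lid is still open, short of the pins (value of joint catch_bar above 0.006 m and value of joint case_lid below 0.023 m and contact force between the fingers and catch_bar above 0.5 N), for 0.1 s.
2. the lid has gone over the pins with the fingers still pressing the bar (value of joint case_lid between 0.026 and 0.11 m and contact force between the fingers and catch_bar above 0.3 N), for 0.05 s.
At the end, for the whole second after the job is handed in: The lid is shut (travel above 130 of 138 mm), the catch is up again (pressed less than 2 mm) so that its pins stand behind the lid, all is at rest, and the keeper stands on the worktop within 40 mm of where it was (value of joint case_lid above 0.13 m and value of joint catch_bar below 0.002 m and velocity of joint case_lid below 0.01 m/s and linear speed of match_case below 0.01 m/s and height (world z) of match_case below 0.005 m and distance of match_case from where it was at the start of the episode below 0.04 m); the robot touches nothing.
It fails at once if the keeper is lifted by more than 10 mm, tipped by more than 0.1 rad or shoved by more than 40 mm (height (world z) of match_case above 0.01 m or angle between match_case's own z axis and vertical above 0.1 rad or distance of match_case from where it was at the start of the episode above 0.04 m).
It fails at once if a bystander is lifted, carried or pushed by more than 25 mm (distance of any of spice_jar, salt, flat_tin, timer, cell from where it was at the start of the episode above 0.025 m).
It fails at once if a bystander is knocked over (angle between any of spice_jar, salt, cell's own z axis and vertical above 0.5 rad).
It also fails if it takes over 38 s, if anything falls off the work surface, if the arm or the gripper's body presses on something with over 40 N, if the wrist force passes 120 N, or if a joint passes its speed limit or range.

## Robot

A 6-joint arm with a two-finger parallel gripper is mounted at the origin on a cart in front of the work surface, level with it; the furniture and walls round the work are solid. World frame = base frame: x ahead of the robot, y to its left, z up, the work surface at z = 0. Lengths are in m, angles in rad, forces in N, time in s.
With the tool pointing down it reaches from about 0.3 to 1 m from the base axis. Payload 5.1 kg.
Tool frame: the origin (TCP) lies midway between the tips of the shut fingers; the grasp point (between the pads) lies 19 mm behind it; z points along the fingers, x is the direction in which the jaws open and shut, and the axes are right-handed (so a half turn about z gives the same grasp; the last joint's range is limited). The gripper opens to 95 mm and grips with 3 to 60 N. Pads are 20 mm wide; open, the fingers measure 119 mm over their backs; the gripper's body (75 mm by 180 mm) begins 59 mm behind the grasp point.
Start: joints at [1.065, 0.124, 1.65, -0, 1.367, -0.083], TCP at [0.267, 0.593, 0.215] pointing down, gripper open.
Joint ranges: [-2.61, 2.61], [-1.02, 2.33], [0.03, 2.71], [-1.35, 4.49], [0.32, 2.68], [-2.91, 2.91]. Speed limits (rad/s): [2.57, 2.57, 3.14, 3.14, 3.14, 3.14].

## Interface

Orientations are given as a unit quaternion [w, x, y, z].
In Python, from station import bot gives the robot as it stands. The module is installed in compiled form; this text tells all that it offers.
- The arm moves only by the tool drive_tool, never from a script. Its argument "motion" is a list of rows, each an object of numbers: "dx", "dy", "dz": the shift along the world's x, y, z in m; "ax", "ay", "az": the turn, a rotation vector about the world's x, y, z in rad; "jaw": the opening, from 0 (shut) to 1 (fully open). A call has 1 to 12 rows; each row is the pose to reach, as a shift and turn from the pose measured when the call began; what a row does not reach only later rows make up. A row lasts 1/12 s, in which the tool goes at most 41.7 mm and 7.16 degrees, less where a joint would pass 70% of its speed; a pose out of reach is approached as far as the arm can. A call with a gripper value outside its range is refused whole. The fingers move at their own pace and stop on an object; "grip_force" is the grip in N (left out, the last holds). Time passes only in rows, so rows that repeat a pose let the fingers close. It gives the time, the measured TCP pose, the force and the opening at its end, in the units of the state.
- bot.get_obs(): the state, without advancing time (a new reading comes with each control period).
- bot.capture(name): name is "side" or "top" or "wrist"; returns the picture (420x560x3 uint8, red, green, blue); there is no depth.
- bot.calibration(name): a dict with "mtx" (3x3 intrinsics, pixels), "k1" (the pictures are not rectified: a ray, as slopes to the right and down, at radius r is drawn at 1 + k1 r^2 times it, then the intrinsics apply), "origin" and "attitude" of the camera in the world; the wrist camera has in their place "mount" (4x4, takes a point from camera to tool coordinates, whose origin is the TCP and whose axes are the tool frame's). Camera axes: x right, y down, z forward; pixel columns grow to the right and rows downward; lengths in m; the calibration is good to about 2 mm. A picture is of the moment at which its call begins: read the wrist's pose just before it. calibration takes no time and is no camera call.
- bot.job_done(): hands the job in, once; it reports no verdict.
The state is a dict: "time_s": time; "joint_pos": joint angles; "qd": joint speeds; "effort": joint torques, N m; "position": TCP position; "orientation": TCP orientation; "wrist_force": force on the tool from outside, world axes, zero at the start; "moment": the same for the moment, N m; "opening": finger opening in m.
Only numpy, scipy, OpenCV 4.12 (cv2) and the standard library are available. Lean on these libraries where they do the work, as an engineer would, in place of code of your own. Each camera call takes 0.05 s, during which the arm holds its last target.

## Working session

There is one attempt and no reset: what is moved stays moved. The work goes in short steps, Python scripts to look and compute and a tool call to move; the robot and the scene stay as the last step left them, time stands still between calls to the robot, and variables do not carry over. Pictures are saved under pics/ and viewed, and the job is handed in when it is done.

Besides the shell and the picture viewer there is one more tool, called after "Call:" as name([rows], argument=value, ...), one row to a line, values as JSON. drive_tool: Moves the arm, as the interface text tells. Its arguments: {"type":"object","properties":{"motion":{"type":"array"},"grip_force":{"type":"number"}},"required":["motion"]}

```bash
mkdir -p pics
python3 - <<'E'
from station import bot
import cv2,numpy as np
print(bot.get_obs())
for n in("side","top","wrist"):
    c=bot.calibration(n);print(n,c)
for n in("side","top"):
    cv2.imwrite(f"pics/{n}0.png",bot.capture(n)[:,:,::-1])
E
```

```text
{'time_s': 0.0, 'joint_pos': array([ 1.06540555e+00,  1.24499514e-01,  1.65166953e+00, -4.44875898e-05,
        1.36747196e+00, -8.25824925e-02]), 'qd': array([-0.00156168, -0.00107986,  0.0013754 ,  0.00100062,  0.00040892,
        0.0011508 ]), 'effort': array([ 1.18120759e-03, -4.17625809e+01, -3.59919870e+01,  7.74355908e-02,
        4.95601189e-02, -1.95447537e-04]), 'position': array([0.2664286 , 0.59218991, 0.2133933 ]), 'orientation': array([ 5.02482502e-04,  8.39736073e-01,  5.42993810e-01, -8.92705280e-04]), 'wrist_force': array([ 0.33725065,  0.54803597, -0.30744876]), 'moment': array([ 0.00813929,  0.0145725 , -0.02961876]), 'opening': 0.09508038968734767}
side {'mtx': array([[518.5239189 ,   0.        , 278.80848864],
       [  0.        , 518.5239189 , 212.81737436],
       [  0.        ,   0.        ,   1.        ]]), 'k1': -0.20199033771594224, 'origin': array([ 0.33653311, -0.70458298,  0.47527291]), 'attitude': array([-0.52227143,  0.83854476, -0.12985543,  0.08492825])}
top {'mtx': array([[430.46588936,   0.        , 272.13658136],
       [  0.        , 430.46588936, 212.47687095],
       [  0.        ,   0.        ,   1.        ]]), 'k1': -0.039895817230260186, 'origin': array([0.52013142, 0.08991156, 0.89785073]), 'attitude': array([-0.02643315,  0.71260946, -0.70072002,  0.02192039])}
wrist {'mtx': array([[322.84795592,   0.        , 283.90690823],
       [  0.        , 322.84795592, 205.64603129],
       [  0.        ,   0.        ,   1.        ]]), 'k1': -0.05307082283392691, 'mount': array([[ 9.99999342e-01,  9.25048400e-04,  6.78960259e-04,
         1.55932445e-04],
       [-1.06547941e-03,  9.68207145e-01,  2.50147534e-01,
        -7.09509600e-02],
       [-4.25975598e-04, -2.50148093e-01,  9.68207493e-01,
        -1.70092041e-01],
       [ 0.00000000e+00,  0.00000000e+00,  0.00000000e+00,
         1.00000000e+00]])}
```

View pics/side0.png

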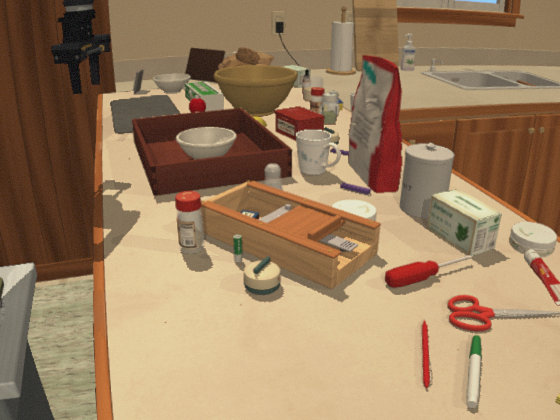

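View pics/top0.png

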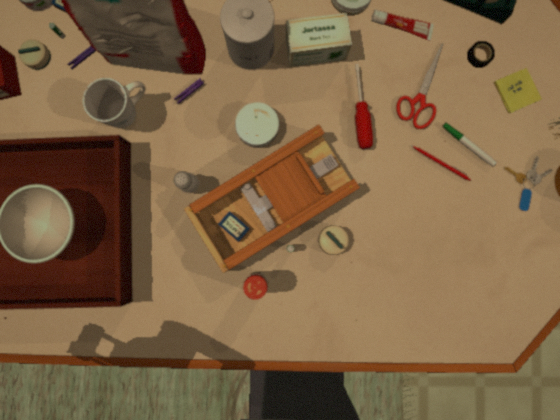

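Run:
```python
import cv2
a=cv2.imread("pics/top0.png")[115:285,170:370];cv2.imwrite("pics/top0z.png",cv2.resize(a,None,fx=3.5,fy=3.5,interpolation=2))
a=cv2.imread("pics/side0.png")[150:300,170:390];cv2.imwrite("pics/side0z.png",cv2.resize(a,None,fx=3.6,fy=3.6,interpolation=2))
```

```text
(no output)
```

View pics/top0z.png

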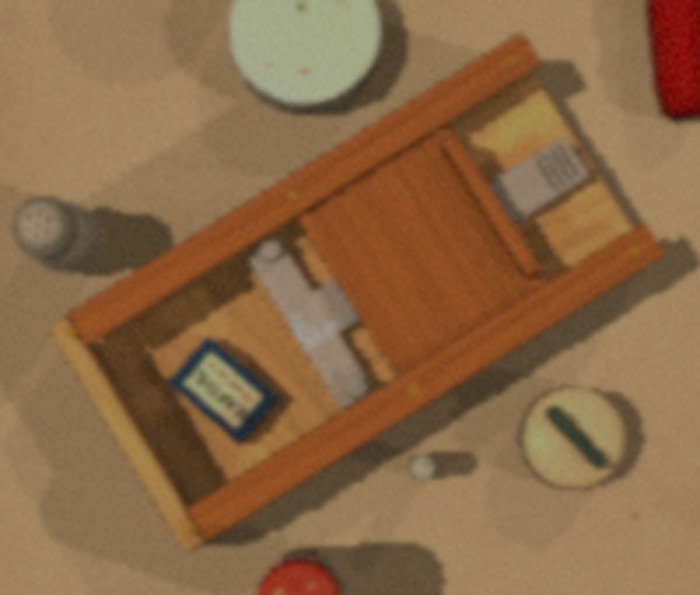

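View pics/side0z.png

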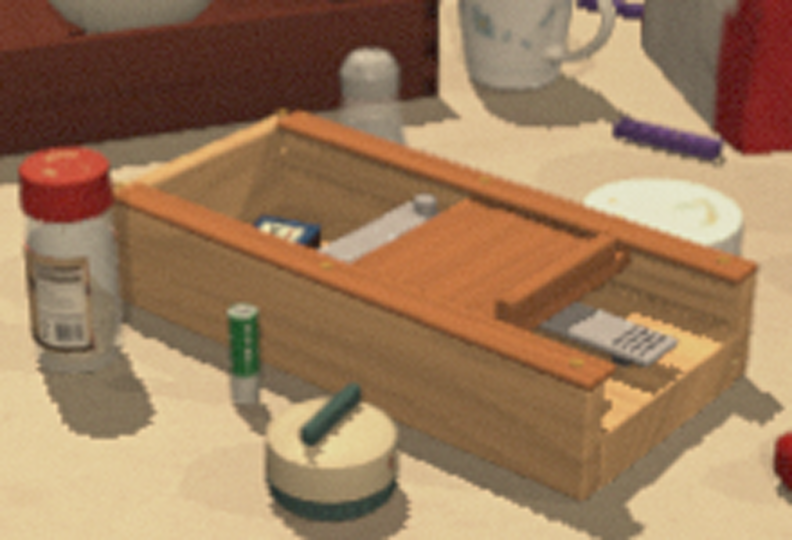

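```bash
cat > h.py <<'E'
import numpy as np,cv2
from station import bot
from scipy.spatial.transform import Rotation as R
def ray(n,px,pose=None):
    c=bot.calibration(n);K=c["mtx"]
    d=np.array([c["k1"],0,0,0,0.])
    # r_d = r(1+k1 r^2)
    p=cv2.undistortPoints(np.array([[px]],float),K,d)[0,0]
    v=np.array([p[0],p[1],1]);q=c["attitude"]
    Rm=R.from_quat([q[1],q[2],q[3],q[0]]).as_matrix()
    return c["origin"],Rm@v
def plane(n,px,z):
    o,v=ray(n,px);return o+v*(z-o[2])/v[2]
E
python3 - <<'E'
from h import *
T=lambda u,v:(u/3.5+170-.36,v/3.5+115-.36)
S=lambda u,v:(u/3.6+170-.36,v/3.6+150-.36)
for nm,p,z in [("backL",(521,36),.063),("backR",(662,252),.063),("frL",(70,315),.063),("frR",(198,541),.063),
 ("bar1",(569,140),.044),("bar2",(590,178),.044),("lidtopA",(449,130),.068),("lidtopB",(540,272),.068),("pinA",(270,249),.052),("pinB",(350,390),.052)]:
    print(nm,plane("top",T(*p),z).round(4))
print('side')
for nm,p,z in [("backL(+?)",(757,266),.063),("backR",(612,370),.063),("bar",(675,343),.044),("bar",(655,362),.044),
  ("lidtop far",(628,247),.068),("lidtop near",(503,306),.068)]:
    print(nm,plane("side",S(*p),z).round(4))
E
```

```text
backL [0.752  0.0072 0.063 ]
backR [ 0.6307 -0.0726  0.063 ]
frL [0.5899 0.257  0.063 ]
frR [0.4661 0.1825 0.063 ]
bar1 [ 0.697  -0.0228  0.044 ]
bar2 [ 0.6751 -0.0349  0.044 ]
lidtopA [0.6965 0.0474 0.068 ]
lidtopB [ 0.6177 -0.004   0.068 ]
pinA [0.6301 0.1469 0.052 ]
pinB [0.5512 0.1003 0.052 ]
side
backL(+?) [0.7534 0.0028 0.063 ]
backR [ 0.6451 -0.0672  0.063 ]
bar [ 0.6978 -0.0239  0.044 ]
bar [ 0.6813 -0.0372  0.044 ]
lidtop far [0.6969 0.0314 0.068 ]
lidtop near [ 0.617  -0.0068  0.068 ]
```

Call:
drive_tool([
  {"dx": 0.017, "dy": -0.025, "az": -0.025, "jaw": 0},
  {"dx": 0.034, "dy": -0.05, "az": -0.05, "jaw": 0},
  {"dx": 0.051, "dy": -0.075, "az": -0.075, "jaw": 0},
  {"dx": 0.068, "dy": -0.1, "az": -0.1, "jaw": 0},
  {"dx": 0.085, "dy": -0.125, "az": -0.125, "jaw": 0},
  {"dx": 0.102, "dy": -0.15, "az": -0.15, "jaw": 0},
  {"dx": 0.119, "dy": -0.175, "az": -0.175, "jaw": 0},
  {"dx": 0.136, "dy": -0.2, "az": -0.2, "jaw": 0},
  {"dx": 0.153, "dy": -0.225, "az": -0.225, "jaw": 0},
  {"dx": 0.17, "dy": -0.25, "az": -0.25, "jaw": 0},
  {"dx": 0.187, "dy": -0.275, "az": -0.275, "jaw": 0},
  {"dx": 0.204, "dy": -0.3, "az": -0.29, "jaw": 0},
], grip_force=20)

```text
$.motion[0]: bad value
```

Call:
drive_tool([
  {"dx": 0.017, "dy": -0.025, "dz": 0.0, "ax": 0.0, "ay": 0.0, "az": -0.025, "jaw": 0.0},
  {"dx": 0.034, "dy": -0.05, "dz": 0.0, "ax": 0.0, "ay": 0.0, "az": -0.05, "jaw": 0.0},
  {"dx": 0.051, "dy": -0.075, "dz": 0.0, "ax": 0.0, "ay": 0.0, "az": -0.075, "jaw": 0.0},
  {"dx": 0.068, "dy": -0.1, "dz": 0.0, "ax": 0.0, "ay": 0.0, "az": -0.1, "jaw": 0.0},
  {"dx": 0.085, "dy": -0.125, "dz": 0.0, "ax": 0.0, "ay": 0.0, "az": -0.125, "jaw": 0.0},
  {"dx": 0.102, "dy": -0.15, "dz": 0.0, "ax": 0.0, "ay": 0.0, "az": -0.15, "jaw": 0.0},
  {"dx": 0.119, "dy": -0.175, "dz": 0.0, "ax": 0.0, "ay": 0.0, "az": -0.175, "jaw": 0.0},
  {"dx": 0.136, "dy": -0.2, "dz": 0.0, "ax": 0.0, "ay": 0.0, "az": -0.2, "jaw": 0.0},
  {"dx": 0.153, "dy": -0.225, "dz": 0.0, "ax": 0.0, "ay": 0.0, "az": -0.225, "jaw": 0.0},
  {"dx": 0.17, "dy": -0.25, "dz": 0.0, "ax": 0.0, "ay": 0.0, "az": -0.25, "jaw": 0.0},
  {"dx": 0.187, "dy": -0.275, "dz": 0.0, "ax": 0.0, "ay": 0.0, "az": -0.275, "jaw": 0.0},
  {"dx": 0.204, "dy": -0.3, "dz": 0.0, "ax": 0.0, "ay": 0.0, "az": -0.29, "jaw": 0.0},
], grip_force=20)

```text
time_s: 1.1
position: [0.4708, 0.2908, 0.213]
orientation: [0.0, 0.91, 0.415, -0.001]
wrist_force: [0.3, 0.5, -0.1]
opening: 0.0205
```

Call:
drive_tool([
  {"dx": 0.017, "dy": -0.025, "dz": 0.0, "ax": 0.0, "ay": 0.0, "az": -0.025, "jaw": 0.0},
  {"dx": 0.034, "dy": -0.05, "dz": 0.0, "ax": 0.0, "ay": 0.0, "az": -0.05, "jaw": 0.0},
  {"dx": 0.051, "dy": -0.075, "dz": 0.0, "ax": 0.0, "ay": 0.0, "az": -0.075, "jaw": 0.0},
  {"dx": 0.068, "dy": -0.1, "dz": 0.0, "ax": 0.0, "ay": 0.0, "az": -0.1, "jaw": 0.0},
  {"dx": 0.085, "dy": -0.125, "dz": 0.0, "ax": 0.0, "ay": 0.0, "az": -0.125, "jaw": 0.0},
  {"dx": 0.102, "dy": -0.15, "dz": 0.0, "ax": 0.0, "ay": 0.0, "az": -0.15, "jaw": 0.0},
  {"dx": 0.119, "dy": -0.175, "dz": 0.0, "ax": 0.0, "ay": 0.0, "az": -0.175, "jaw": 0.0},
  {"dx": 0.136, "dy": -0.2, "dz": 0.0, "ax": 0.0, "ay": 0.0, "az": -0.2, "jaw": 0.0},
  {"dx": 0.153, "dy": -0.225, "dz": 0.0, "ax": 0.0, "ay": 0.0, "az": -0.225, "jaw": 0.0},
  {"dx": 0.17, "dy": -0.25, "dz": 0.0, "ax": 0.0, "ay": 0.0, "az": -0.25, "jaw": 0.0},
  {"dx": 0.187, "dy": -0.275, "dz": 0.0, "ax": 0.0, "ay": 0.0, "az": -0.275, "jaw": 0.0},
  {"dx": 0.202, "dy": -0.296, "dz": 0.0, "ax": 0.0, "ay": 0.0, "az": -0.281, "jaw": 0.0},
])

```text
time_s: 2.1
position: [0.6732, -0.0071, 0.2122]
orientation: [0.0, 0.959, 0.283, -0.002]
wrist_force: [0.3, 0.6, 0.1]
opening: 0.0002
```

Run:
```python
from h import *
o=bot.get_obs();print(o["position"],o["orientation"],o["opening"],o["wrist_force"])
cv2.imwrite("pics/w1.png",bot.capture("wrist")[:,:,::-1])
```

```text
[ 0.67324101 -0.00705087  0.21224254] [ 6.72755100e-05  9.59055747e-01  2.83211782e-01 -1.77636466e-03] 0.0001501454955206663 [0.29920665 0.59956515 0.07417217]
```

View pics/w1.png

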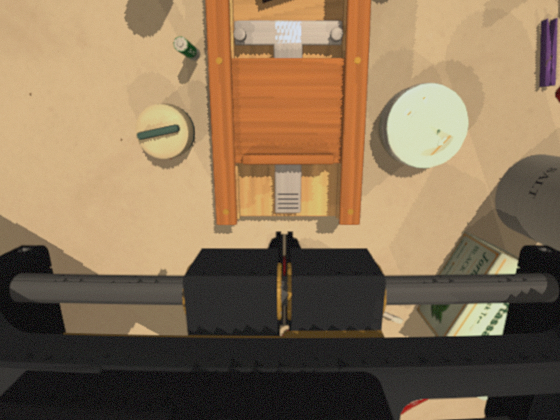

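```bash
cat >> h.py <<'E'
def wplane(px,z,pos,q):
    c=bot.calibration("wrist");p=cv2.undistortPoints(np.array([[px]],float),c["mtx"],np.array([c["k1"],0,0,0,0.]))[0,0]
    M=c["mount"];Rt=R.from_quat([q[1],q[2],q[3],q[0]]).as_matrix()
    o=pos+Rt@M[:3,3];v=Rt@(M[:3,:3]@np.array([p[0],p[1],1]));return o+v*(z-o[2])/v[2]
E
python3 - <<'E'
from h import *
o=bot.get_obs();P,q=o["position"],o["orientation"]
d={n:wplane(p,z,P,q) for n,p,z in [("bar1",(275,213),.044),("bar2",(301,213),.044),("backR",(217,224),.063),("backL",(360,223),.063),("pinR",(240,34),.052),("pinL",(336,34),.052),("ridR",(243,163),.068),("ridL",(337,163),.068)]}
for k,v in d.items():print(k,v.round(4))
m=lambda a:(d[a[0]]+d[a[1]])[:2]/2
b=m(("bar1","bar2"));p=m(("pinR","pinL"));r=m(("ridR","ridL"))
u=(p-b);print(np.linalg.norm(u),np.degrees(np.arctan2(u[1],u[0])));u/=np.linalg.norm(u)
org=b+u*.152;print("org",org,p-u*.026,"ridge x",(r-org)@u, "lat",np.cross(u,r-org))
print("press",org-.126*u,"tcp in case",(P[:2]-org)@u,np.cross(u,P[:2]-org))
E
```

```text
bar1 [ 0.68   -0.0374  0.044 ]
bar2 [ 0.7037 -0.022   0.044 ]
backR [ 0.6333 -0.0753  0.063 ]
backL [0.7574 0.0062 0.063 ]
pinR [0.5572 0.0945 0.052 ]
pinL [0.6332 0.1435 0.052 ]
ridR [ 0.6236 -0.0055  0.068 ]
ridL [0.7004 0.0442 0.068 ]
0.1773478788029799 123.0124723341655
org [0.6090277  0.09773972] [0.60938299 0.09719288] ridge x -0.09458240173797713 lat -0.00173664757126063
press [ 0.67767522 -0.00791783] tcp in case -0.12695465213818125 0.003643661026571564<stdin>:8: DeprecationWarning: Arrays of 2-dimensional vectors are deprecated. Use arrays of 3-dimensional vectors instead. (deprecated in NumPy 2.0)
<stdin>:9: DeprecationWarning: Arrays of 2-dimensional vectors are deprecated. Use arrays of 3-dimensional vectors instead. (deprecated in NumPy 2.0)
```

```bash
python3 -W ignore - <<'E'
from h import *
o=bot.get_obs();print(o["position"],o["orientation"],np.abs(o["qd"]).max())
P,q=o["position"],o["orientation"]
im=bot.capture("wrist");cv2.imwrite("pics/w2.png",im[:,:,::-1])
print(bot.get_obs()["position"])
cv2.imwrite("pics/w2z.png",cv2.resize(im[10:230,190:380,::-1],None,fx=2.7,fy=2.7,interpolation=2))
E
```

```text
[ 0.67513993 -0.0107035   0.21202524] [ 0.00155165  0.95940444  0.28202654 -0.00131913] 0.055015311903028705
[ 0.67384606 -0.00847542  0.21192598]
```

View pics/w2z.png

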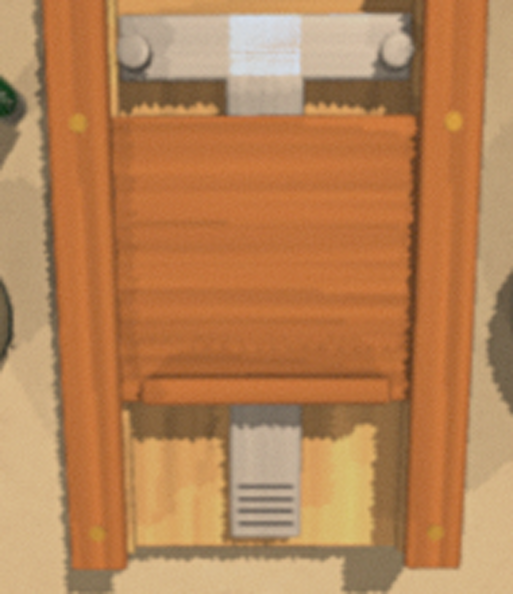

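```bash
python3 -W ignore - <<'E'
from h import *
P=np.array([ 0.67513993,-0.0107035,0.21202524]);q=[ 0.00155165,0.95940444,0.28202654,-0.00131913]
Z=lambda a:(a[0]/2.7+189.7,a[1]/2.7+9.7)
w=lambda a,z:wplane(Z(a),z,P,q)[:2]
b=(w((231,536),.044)+w((298,536),.044))/2
p=(w((133,50),.052)+w((397,47),.052))/2
e=(w((72,568),.063)+w((461,567),.063))/2
u=p-b;print(np.linalg.norm(u),np.degrees(np.arctan2(u[1],u[0])));u/=np.linalg.norm(u)
for org in (b+u*.152,p-u*.026,e+u*.16):print("org",org)
org=p-u*.026
for y,z in((378,.068),(402,.068),(402,.057),(402,.046)):print(y,z,(w((265,y),z)-org)@u)
P=bot.get_obs()["position"][:2]
print(P,(P-org)@u,np.cross(u,P-org))
E
```

```text
0.17752972018320512 122.94371689114959
org [0.60593754 0.10215985]
org [0.60619328 0.10176518]
org [0.60611033 0.10297757]
378 0.068 -0.0867215845491543
402 0.068 -0.09526424613564244
402 0.057 -0.09647924646350106
402 0.046 -0.09769424679135975
[ 0.67384606 -0.00847542] -0.12930507523935558 0.0031759314578955686
```

Call:
drive_tool([
  {"dx": -0.001, "dy": 0.006, "dz": -0.02, "ax": 0.0, "ay": 0.0, "az": 0.0, "jaw": 0.0},
  {"dx": -0.001, "dy": 0.006, "dz": -0.045, "ax": 0.0, "ay": 0.0, "az": 0.0, "jaw": 0.0},
  {"dx": -0.001, "dy": 0.006, "dz": -0.07, "ax": 0.0, "ay": 0.0, "az": 0.0, "jaw": 0.0},
  {"dx": -0.001, "dy": 0.006, "dz": -0.095, "ax": 0.0, "ay": 0.0, "az": 0.0, "jaw": 0.0},
  {"dx": -0.001, "dy": 0.006, "dz": -0.12, "ax": 0.0, "ay": 0.0, "az": 0.0, "jaw": 0.0},
  {"dx": -0.001, "dy": 0.006, "dz": -0.14, "ax": 0.0, "ay": 0.0, "az": 0.0, "jaw": 0.0},
  {"dx": -0.001, "dy": 0.006, "dz": -0.155, "ax": 0.0, "ay": 0.0, "az": 0.0, "jaw": 0.0},
  {"dx": -0.001, "dy": 0.006, "dz": -0.158, "ax": 0.0, "ay": 0.0, "az": 0.0, "jaw": 0.0},
  {"dx": -0.001, "dy": 0.006, "dz": -0.158, "ax": 0.0, "ay": 0.0, "az": 0.0, "jaw": 0.0},
  {"dx": -0.001, "dy": 0.006, "dz": -0.158, "ax": 0.0, "ay": 0.0, "az": 0.0, "jaw": 0.0},
])

```text
time_s: 3.03
position: [0.6735, -0.0023, 0.0551]
orientation: [0.001, 0.959, 0.282, -0.001]
wrist_force: [-0.4, -0.0, 1.1]
opening: 0.0005
```

```bash
python3 -W ignore - <<'E'
from h import *
o=bot.get_obs();print(o["position"],o["wrist_force"])
im=bot.capture("wrist");cv2.imwrite("pics/w3.png",im[:,:,::-1])
im=bot.capture("side");cv2.imwrite("pics/s3z.png",cv2.resize(im[120:300,190:400,::-1],None,fx=3,fy=3,interpolation=2))
o=bot.get_obs();print(o["position"],o["wrist_force"])
E
```

```text
[ 0.67352163 -0.00225319  0.05505893] [-0.38398968 -0.0207035   1.0539153 ]
[ 0.67424656 -0.00242764  0.05611913] [-0.04803358  0.28359343  0.86334112]
```

View pics/w3.png

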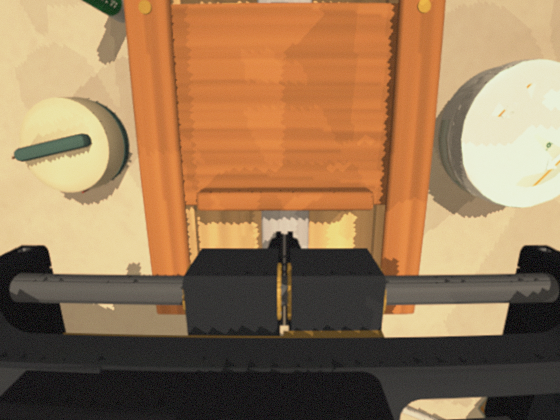

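View pics/s3z.png

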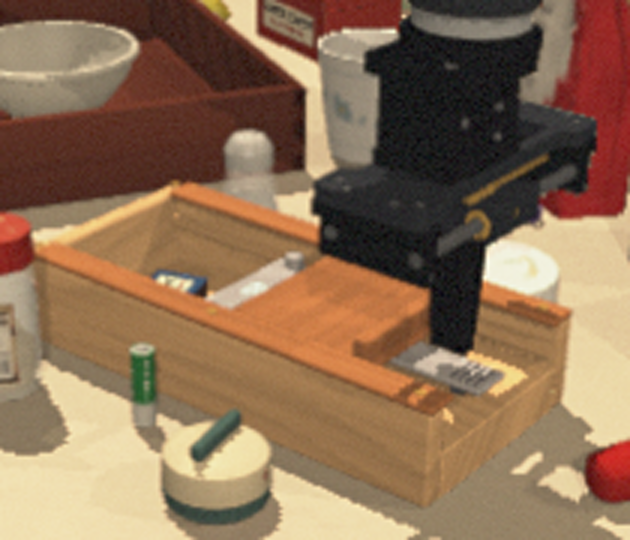

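Call:
drive_tool([
  {"dx": 0.0, "dy": 0.0, "dz": -0.006, "ax": 0.0, "ay": 0.0, "az": 0.0, "jaw": 0.0},
  {"dx": 0.0, "dy": 0.0, "dz": -0.011, "ax": 0.0, "ay": 0.0, "az": 0.0, "jaw": 0.0},
  {"dx": 0.0, "dy": 0.0, "dz": -0.015, "ax": 0.0, "ay": 0.0, "az": 0.0, "jaw": 0.0},
  {"dx": 0.0, "dy": 0.0, "dz": -0.018, "ax": 0.0, "ay": 0.0, "az": 0.0, "jaw": 0.0},
  {"dx": 0.0, "dy": 0.0, "dz": -0.02, "ax": 0.0, "ay": 0.0, "az": 0.0, "jaw": 0.0},
  {"dx": 0.0, "dy": 0.0, "dz": -0.02, "ax": 0.0, "ay": 0.0, "az": 0.0, "jaw": 0.0},
  {"dx": 0.0, "dy": 0.0, "dz": -0.02, "ax": 0.0, "ay": 0.0, "az": 0.0, "jaw": 0.0},
])

```text
time_s: 3.72
position: [0.6751, -0.0026, 0.0371]
orientation: [0.001, 0.959, 0.282, 0.001]
wrist_force: [0.7, -0.2, 4.9]
opening: 0.0007
```

```bash
python3 -W ignore - <<'E'
from h import *
j=plane("top",(256,287),.106);org=np.array([.6055,.1018]);u=np.array([-.544,.839])
d=j[:2]-org;print("jar case",d@u,np.cross(u,d))
o=bot.get_obs();print(o["position"],o["wrist_force"],o["orientation"])
E
```

```text
jar case 0.10877987733682329 0.12962389235871008
[ 0.67513691 -0.00255247  0.0370683 ] [ 0.6943442  -0.1954776   4.87406206] [1.31508245e-03 9.59351710e-01 2.82209385e-01 6.56069065e-04]
```

Call:
drive_tool([
  {"dx": -0.001, "dy": 0.0, "dz": -0.002, "ax": 0.0, "ay": 0.0, "az": 0.0, "jaw": 0.0},
  {"dx": -0.001, "dy": 0.0, "dz": -0.003, "ax": 0.0, "ay": 0.0, "az": 0.0, "jaw": 0.0},
  {"dx": -0.001, "dy": 0.0, "dz": -0.003, "ax": 0.0, "ay": 0.0, "az": 0.0, "jaw": 0.0},
  {"dx": -0.001, "dy": 0.0, "dz": -0.003, "ax": 0.0, "ay": 0.0, "az": 0.0, "jaw": 0.0},
])

```text
time_s: 4.05
position: [0.6751, -0.0026, 0.0354]
orientation: [0.002, 0.959, 0.282, 0.002]
wrist_force: [0.7, 0.3, 5.2]
opening: 0.0007
```

```bash
python3 -W ignore - <<'E'
from h import *
o=bot.get_obs();print(o["position"],o["wrist_force"],o["orientation"])
im=bot.capture("side");cv2.imwrite("pics/s4z.png",cv2.resize(im[120:300,190:400,::-1],None,fx=3.5,fy=3.2,interpolation=2))
o=bot.get_obs();print(o["position"],o["wrist_force"],o["orientation"])
E
```

```text
[ 0.6751495  -0.0025839   0.03535977] [0.74534855 0.31598241 5.23737435] [0.00163833 0.95935814 0.28218146 0.00170329]
[ 0.67515015 -0.00259605  0.03538897] [ 0.59525712 -0.27246029  6.28094278] [0.00164949 0.95935817 0.28218129 0.00170484]
```

View pics/s4z.png

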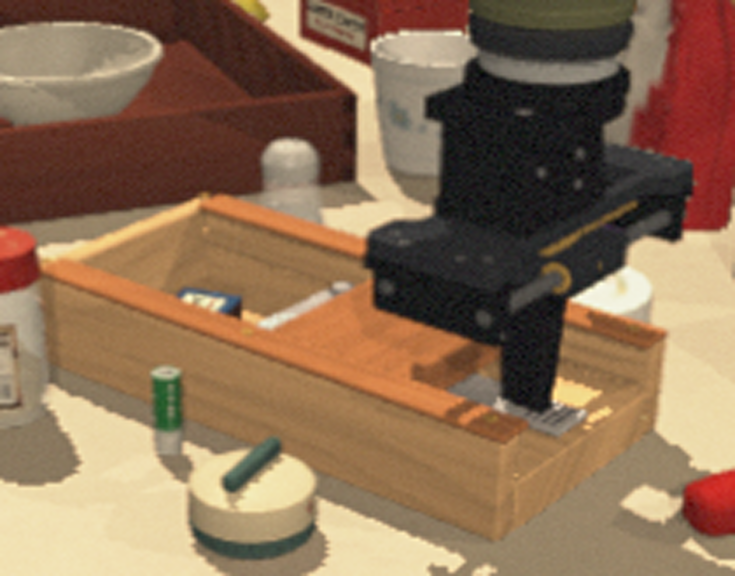

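Call:
drive_tool([
  {"dx": -0.002, "dy": 0.003, "dz": -0.0018, "ax": 0.0, "ay": 0.0, "az": 0.0, "jaw": 0.0},
  {"dx": -0.005, "dy": 0.008, "dz": -0.0018, "ax": 0.0, "ay": 0.0, "az": 0.0, "jaw": 0.0},
  {"dx": -0.0082, "dy": 0.0126, "dz": -0.0018, "ax": 0.0, "ay": 0.0, "az": 0.0, "jaw": 0.0},
  {"dx": -0.0114, "dy": 0.0176, "dz": -0.0018, "ax": 0.0, "ay": 0.0, "az": 0.0, "jaw": 0.0},
  {"dx": -0.0147, "dy": 0.0227, "dz": -0.0018, "ax": 0.0, "ay": 0.0, "az": 0.0, "jaw": 0.0},
  {"dx": -0.018, "dy": 0.0277, "dz": -0.0018, "ax": 0.0, "ay": 0.0, "az": 0.0, "jaw": 0.0},
  {"dx": -0.018, "dy": 0.0277, "dz": -0.0018, "ax": 0.0, "ay": 0.0, "az": 0.0, "jaw": 0.0},
])

```text
time_s: 4.68
position: [0.6588, 0.0246, 0.0355]
orientation: [0.003, 0.959, 0.282, 0.004]
wrist_force: [1.8, -1.7, 5.2]
opening: 0.0002
```

```bash
python3 -W ignore - <<'E'
from h import *
o=bot.get_obs();print(o["position"],o["wrist_force"],o["orientation"])
im=bot.capture("side");cv2.imwrite("pics/s5z.png",cv2.resize(im[120:300,190:400,::-1],None,fx=3.5,fy=3.2,interpolation=2))
im=bot.capture("wrist");cv2.imwrite("pics/w5.png",im[:,:,::-1])
E
```

```text
[0.65877712 0.02461391 0.03545497] [ 1.79044169 -1.66150747  5.21349076] [0.00308371 0.95925805 0.28249233 0.00354502]
```

View pics/s5z.png

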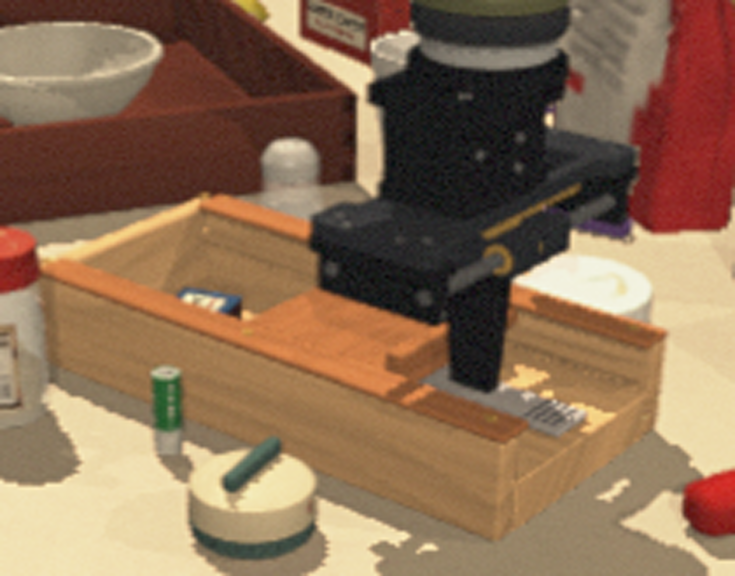

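View pics/w5.png

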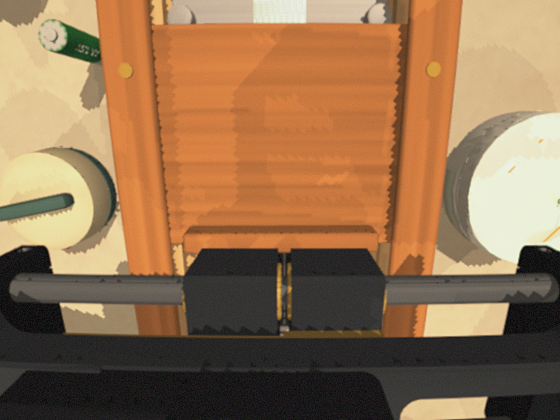

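Call:
drive_tool([
  {"dx": -0.004, "dy": 0.003, "dz": -0.0025, "ax": 0.0, "ay": 0.0, "az": 0.0, "jaw": 0.0},
  {"dx": -0.0065, "dy": 0.007, "dz": -0.0025, "ax": 0.0, "ay": 0.0, "az": 0.0, "jaw": 0.0},
  {"dx": -0.009, "dy": 0.0112, "dz": -0.0025, "ax": 0.0, "ay": 0.0, "az": 0.0, "jaw": 0.0},
  {"dx": -0.0118, "dy": 0.0155, "dz": -0.0025, "ax": 0.0, "ay": 0.0, "az": 0.0, "jaw": 0.0},
  {"dx": -0.0146, "dy": 0.02, "dz": -0.0025, "ax": 0.0, "ay": 0.0, "az": 0.0, "jaw": 0.0},
])

```text
time_s: 5.2
position: [0.6466, 0.0431, 0.0352]
orientation: [0.005, 0.959, 0.282, 0.006]
wrist_force: [2.5, -4.9, 6.4]
opening: 0.0004
```

```bash
python3 -W ignore - <<'E'
from h import *
o=bot.get_obs();P=o["position"];print(P,o["wrist_force"],o["orientation"])
u=np.array([-.544,.839]);d=P[:2]-[.6055,.1018];print(d@u,np.cross(u,d))
im=bot.capture("wrist");cv2.imwrite("pics/w6.png",im[:,:,::-1])
E
```

```text
[0.64664555 0.04306844 0.03521142] [ 2.5286956  -4.87271016  6.40572183] [0.00488938 0.95927346 0.28237838 0.0057421 ]
-0.07165895911878778 -0.0025711477768544377
```

View pics/w6.png

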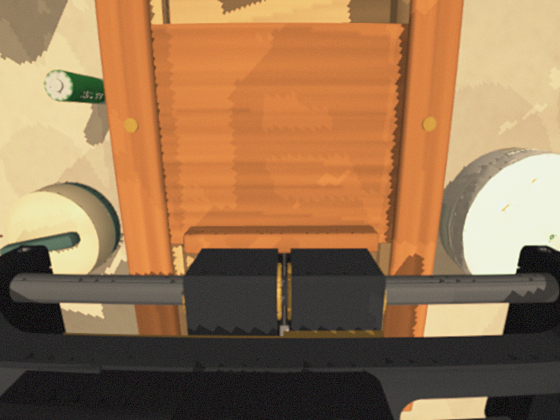

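Call:
drive_tool([
  {"dx": -0.005, "dy": 0.006, "dz": -0.0025, "ax": 0.006, "ay": 0.014, "az": 0.0, "jaw": 0.0},
  {"dx": -0.009, "dy": 0.012, "dz": -0.0025, "ax": 0.006, "ay": 0.014, "az": 0.0, "jaw": 0.0},
  {"dx": -0.013, "dy": 0.018, "dz": -0.0025, "ax": 0.006, "ay": 0.014, "az": 0.0, "jaw": 0.0},
  {"dx": -0.017, "dy": 0.024, "dz": -0.0025, "ax": 0.006, "ay": 0.014, "az": 0.0, "jaw": 0.0},
  {"dx": -0.021, "dy": 0.03, "dz": -0.0025, "ax": 0.006, "ay": 0.014, "az": 0.0, "jaw": 0.0},
  {"dx": -0.025, "dy": 0.036, "dz": -0.0025, "ax": 0.006, "ay": 0.014, "az": 0.0, "jaw": 0.0},
  {"dx": -0.029, "dy": 0.042, "dz": -0.0025, "ax": 0.006, "ay": 0.014, "az": 0.0, "jaw": 0.0},
  {"dx": -0.033, "dy": 0.048, "dz": -0.0025, "ax": 0.006, "ay": 0.014, "az": 0.0, "jaw": 0.0},
  {"dx": -0.037, "dy": 0.054, "dz": -0.0025, "ax": 0.006, "ay": 0.014, "az": 0.0, "jaw": 0.0},
  {"dx": -0.041, "dy": 0.06, "dz": -0.0025, "ax": 0.006, "ay": 0.014, "az": 0.0, "jaw": 0.0},
  {"dx": -0.045, "dy": 0.066, "dz": -0.0025, "ax": 0.006, "ay": 0.014, "az": 0.0, "jaw": 0.0},
  {"dx": -0.048, "dy": 0.07, "dz": -0.0025, "ax": 0.006, "ay": 0.014, "az": 0.0, "jaw": 0.0},
])

```text
time_s: 6.25
position: [0.6009, 0.1133, 0.0349]
orientation: [0.001, 0.959, 0.283, 0.003]
wrist_force: [4.5, -4.4, 6.4]
opening: 0.0002
```

```bash
python3 -W ignore - <<'E'
from h import *
o=bot.get_obs();P=o["position"];print(P,o["wrist_force"],o["orientation"])
u=np.array([-.544,.839]);d=P[:2]-[.6055,.1018];print(d@u,np.cross(u,d))
im=bot.capture("wrist");cv2.imwrite("pics/w7.png",im[:,:,::-1])
im=bot.capture("side");cv2.imwrite("pics/s7z.png",cv2.resize(im[120:300,190:400,::-1],None,fx=3.5,fy=3.2,interpolation=2))
E
```

```text
[0.6009131  0.11330247 0.03492441] [ 4.46028866 -4.44043656  6.3619299 ] [0.00138934 0.95917068 0.28281149 0.00270974]
0.012145848656015338 -0.00240893667329754
```

View pics/w7.png

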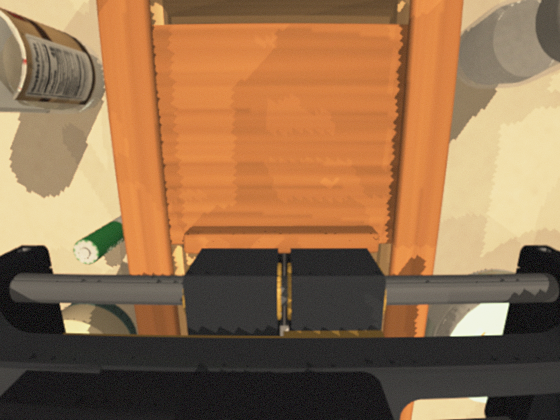

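View pics/s7z.png

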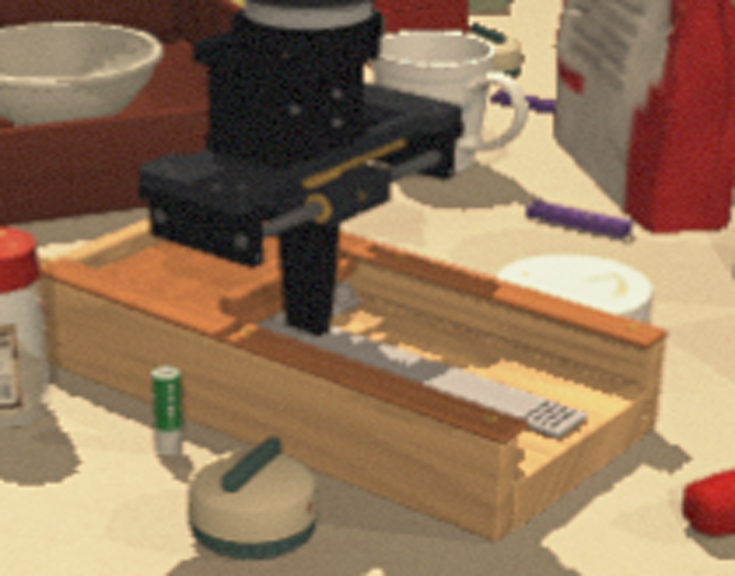

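Call:
drive_tool([
  {"dx": -0.004, "dy": 0.005, "dz": -0.002, "ax": 0.003, "ay": 0.007, "az": 0.0, "jaw": 0.0},
  {"dx": -0.007, "dy": 0.0095, "dz": -0.002, "ax": 0.003, "ay": 0.007, "az": 0.0, "jaw": 0.0},
  {"dx": -0.009, "dy": 0.0125, "dz": -0.002, "ax": 0.003, "ay": 0.007, "az": 0.0, "jaw": 0.0},
  {"dx": -0.011, "dy": 0.015, "dz": -0.002, "ax": 0.003, "ay": 0.007, "az": 0.0, "jaw": 0.0},
  {"dx": -0.011, "dy": 0.015, "dz": -0.002, "ax": 0.003, "ay": 0.007, "az": 0.0, "jaw": 0.0},
])

```text
time_s: 6.77
position: [0.5931, 0.1262, 0.035]
orientation: [0.002, 0.959, 0.283, 0.003]
wrist_force: [8.1, -9.0, 3.7]
opening: 0.0004
```

```bash
python3 -W ignore - <<'E'
from h import *
o=bot.get_obs();P=o["position"];print(P,o["wrist_force"],o["orientation"])
u=np.array([-.544,.839]);d=P[:2]-[.6055,.1018];print(d@u,np.cross(u,d),o["wrist_force"][:2]@u)
im=bot.capture("wrist");cv2.imwrite("pics/w8.png",im[:,:,::-1])
im=bot.capture("top");cv2.imwrite("pics/t8z.png",cv2.resize(im[115:285,170:370,::-1],None,fx=3.5,fy=3.5,interpolation=2))
E
```

```text
[0.59313464 0.12622676 0.03495389] [ 8.07742255 -9.0036621   3.66288235] [0.00196602 0.95898232 0.28344482 0.0028414 ]
0.02722080438807998 -0.0029136176956549194 -11.948190368822356
```

View pics/w8.png

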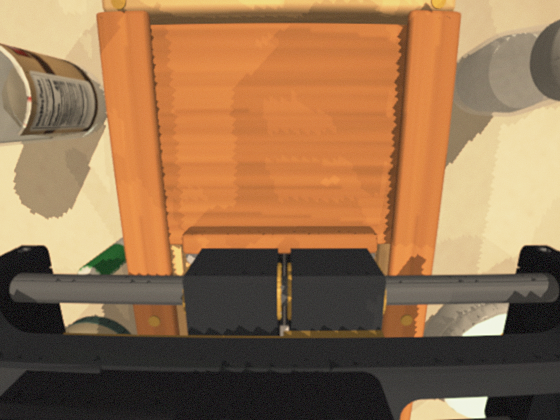

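View pics/t8z.png

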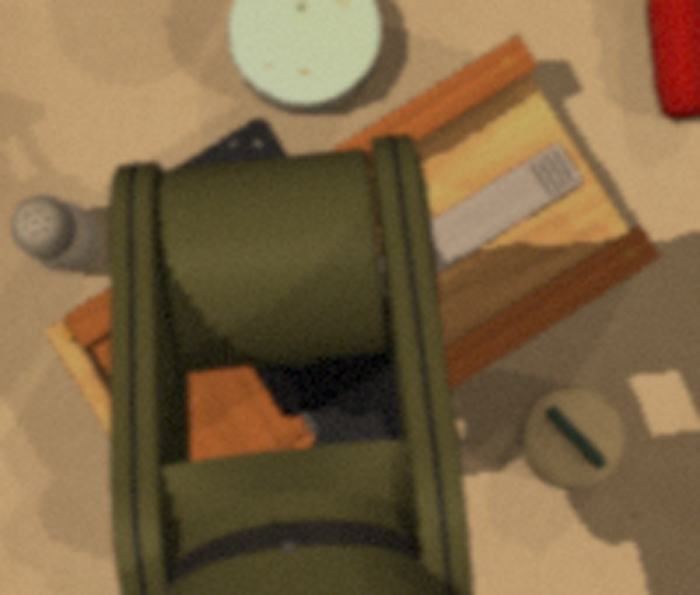

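Call:
drive_tool([
  {"dx": 0.001, "dy": -0.0015, "dz": 0.0, "ax": 0.0, "ay": 0.0, "az": 0.0, "jaw": 0.0},
  {"dx": 0.003, "dy": -0.004, "dz": 0.0, "ax": 0.0, "ay": 0.0, "az": 0.0, "jaw": 0.0},
  {"dx": 0.003, "dy": -0.004, "dz": 0.005, "ax": 0.0, "ay": 0.0, "az": 0.0, "jaw": 0.0},
  {"dx": 0.003, "dy": -0.004, "dz": 0.012, "ax": 0.0, "ay": 0.0, "az": 0.0, "jaw": 0.0},
  {"dx": 0.003, "dy": -0.004, "dz": 0.025, "ax": 0.0, "ay": 0.0, "az": 0.0, "jaw": 0.0},
  {"dx": 0.003, "dy": -0.004, "dz": 0.045, "ax": 0.0, "ay": 0.0, "az": 0.0, "jaw": 0.0},
  {"dx": 0.003, "dy": -0.004, "dz": 0.07, "ax": 0.0, "ay": 0.0, "az": 0.0, "jaw": 0.0},
  {"dx": 0.003, "dy": -0.004, "dz": 0.1, "ax": 0.0, "ay": 0.0, "az": 0.0, "jaw": 0.0},
  {"dx": 0.003, "dy": -0.004, "dz": 0.13, "ax": 0.0, "ay": 0.0, "az": 0.0, "jaw": 0.0},
  {"dx": 0.003, "dy": -0.004, "dz": 0.16, "ax": 0.0, "ay": 0.0, "az": 0.0, "jaw": 0.0},
  {"dx": 0.003, "dy": -0.004, "dz": 0.16, "ax": 0.0, "ay": 0.0, "az": 0.0, "jaw": 0.0},
  {"dx": 0.003, "dy": -0.004, "dz": 0.16, "ax": 0.0, "ay": 0.0, "az": 0.0, "jaw": 0.0},
])

```text
time_s: 7.87
position: [0.5971, 0.1224, 0.1981]
orientation: [0.002, 0.959, 0.283, 0.005]
wrist_force: [-0.0, -0.0, -1.1]
opening: 0.0007
```

```bash
python3 -W ignore - <<'E'
from h import *
o=bot.get_obs();P=o["position"];print(P,o["wrist_force"],o["orientation"])
im=bot.capture("wrist");cv2.imwrite("pics/w9.png",im[:,:,::-1])
im=bot.capture("side");cv2.imwrite("pics/s9z.png",cv2.resize(im[120:300,190:400,::-1],None,fx=3.5,fy=3.2,interpolation=2))
E
```

```text
[0.59706874 0.12238236 0.19810866] [-0.0055951  -0.01136076 -1.08038872] [0.00218095 0.95900465 0.28333911 0.00492707]
```

View pics/w9.png

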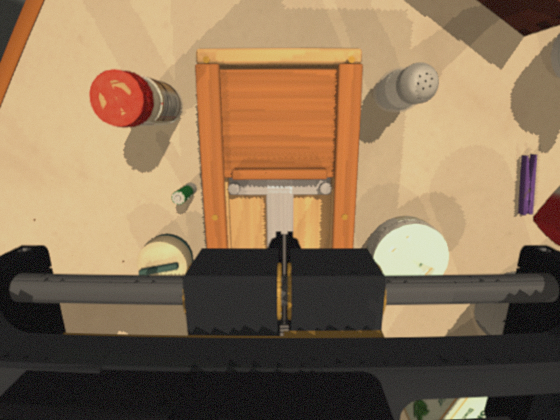

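View pics/s9z.png

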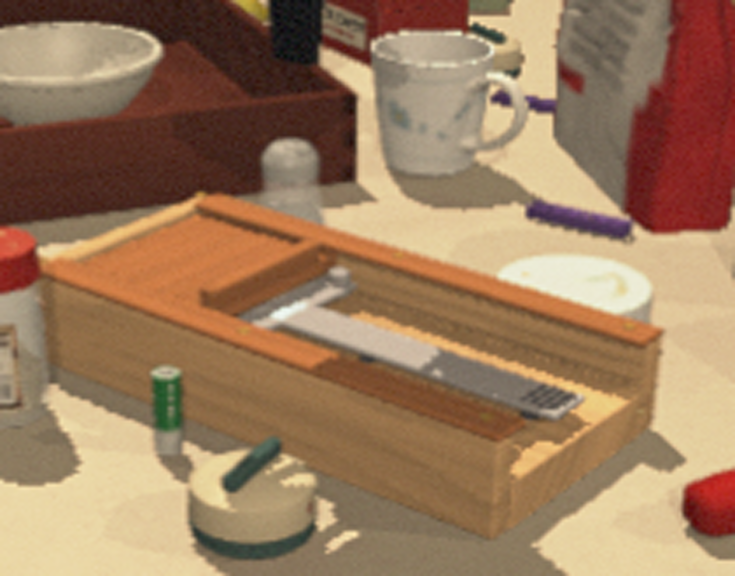

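```bash
python3 -c "
from station import bot
print(bot.job_done())"
```

```text
the job is handed in; nothing more can be done
None
```

The lid is shut and locked, and I handed the job in at about 8 s on the robot's clock. With the fingers shut, I pressed the thumb bar down about 9 mm. Holding it down, I slid the lid by its back edge over the pins to its end stop, then backed off a few millimetres and lifted clear.

**Lid and catch:** At the end of the push, the force along the lid rose from about 6 N to 12 N, with the fingertip where the shut position predicts. The last wrist and side pictures show both pins standing up behind the lid and the bar raised. I did not measure the final lid travel or bar height in numbers.

**Keeper and bystanders:** By eye, the keeper shifted only a millimetre or two, and the five small things round it stood undisturbed.

**Disagreements:**
- My first wrist-camera fix put the keeper about 5 mm off the top-camera fix because the arm was still settling. A repeat agreed to about 2 mm.
- The wrist force was noisy by about 1 N, so the bar depth rests mainly on the fingertip height (35 mm against 44 mm for the bar when up).

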